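Put the scanned canister back and hold the next tin up to the label scanner

ROBOT

A 7-joint arm with a two-finger parallel gripper is mounted at the origin on the work surface. World frame = base frame: x ahead of the robot, y to its left, z up, the work surface at z = 0. Lengths are in m, angles in rad, forces in N, time in s.
With the tool pointing down it reaches from about 0.4 to 0.85 m from the base axis. Payload 4.5 kg.
Tool frame: the origin (TCP) lies midway between the tips of the shut fingers; the grasp point (between the pads) lies r.grip_point_offset behind it (r.grip_point_offset is the distance from the TCP to the grasp point, in m); z points along the fingers, y is the line along which they close (so a half turn about z gives the same grasp; the last joint's range is limited). The gripper opens to 88 mm and grips with 3 to 60 N. Pads are 18 mm wide; open, the fingers measure 123 mm over their backs; the gripper's body (75 mm by 187 mm) begins 45 mm behind the grasp point.
Start: joints at [1.354, 0.689, -0.195, 1.565, 0.157, 0.902, -0.215], TCP at [0.155, -0.605, 0.239] pointing down, gripper open.
Joint ranges: [-3.01, 3.01], [-0.46, 2.08], [-1.47, 1.51], [0.13, 2.56], [-1, 4.14], [0.04, 2.09], [-2.66, 2.66]. Speed limits (rad/s): [2.57, 2.57, 3.14, 3.14, 3.14, 3.14, 3.14].

INTERFACE

Orientations are given as a unit quaternion [x, y, z, w].
In Python, from plant import r gives the robot as it stands.
- The arm moves only by the shell command python3 -m jog 'ROWS' [FORCE]. ROWS is JSON, a list of rows, each an object of numbers: "wx", "wy", "wz": the turn, a rotation vector about the world's x, y, z as a fraction of full scale; "dx", "dy", "dz": the shift along the world's x, y, z as a fraction of full scale; "hand": the closure, from 0 (fully open) to 1 (shut). In form: [{"wx": .., "wy": .., "wz": .., "dx": .., "dy": .., "dz": .., "hand": ..}, ...]. A call has 1 to 5 rows; each row shifts and turns the commanded pose from where the row before left it; what a row does not reach is not made up. Full scale, the value 1, is 0.25 m for a shift and 2 rad for a turn. A row lasts 1/12 s, in which the tool goes at most 41.7 mm and 7.16 degrees, less where a joint would pass 70% of its speed; a pose out of reach is approached as far as the arm can. A call with a number of a shift or a turn outside -1 to 1 is refused whole. A call with a gripper value outside its range is refused whole. The fingers move at their own pace and stop on an object; FORCE is the grip in N (left out, the last holds). Time passes only in rows, so rows that do not move let the fingers close. It gives the time, the measured TCP pose, the force, the opening and the grip force at its end, in the units of the state.
- r.get_state(): the state, without advancing time (a new reading comes with each control period).
- r.snapshot(name): name is "scene" or "top" or "wrist"; returns the picture (384x512x3 uint8, red, green, blue); there is no depth.
- r.camera_info(name): a dict with "mtx" (3x3 intrinsics, pixels), "k1" (the pictures are not rectified: a ray, as slopes to the right and down, at radius r is drawn at 1 + k1 r^2 times it, then the intrinsics apply), "R" (3x3) and "t" (3): a world point X has camera coordinates R X + t. Camera axes: x right, y down, z forward; pixel columns grow to the right and rows downward; lengths in m; the calibration is good to about 2 mm. A picture is of the moment at which its call begins: read the wrist's pose just before it. camera_info takes no time and is no camera call; for the wrist camera it gives the pose at the moment of the call.
- r.finish_job(): hands the job in; it is judged then, once.
Trained networks look in the newest picture that a camera, given by its name, has taken for a name from the list of things; names that differ only in an ending like _2 or _b are one class to them, and where a whole thing is asked for, a point or a joint stands for the part that bears it (a point fixed in the world has none). Each returns a list of dicts, best first, with "p" (0 to 1); they miss things now and then, are a little off and sometimes report something else, mostly with a low value. They report only what shows in the picture. A call takes as long as a camera call. They do not tell look-alikes from the thing itself.
- r.search_frame(camera, query): "bbox" ([left, top, right, bottom] in pixels, round what is visible of it).
- r.masks_of(camera, query): "region" (384x512 bool, what is visible of it) and "bbox" ([left, top, right, bottom] in pixels, round what is visible of it).
The state is a dict: "clock": time; "q": joint angles; "qd": joint speeds; "joint_torque": joint torques, N m; "tool_pos": TCP position; "eef_rot": TCP orientation; "contact_force": force on the tool from outside, world axes, zero at the start; "moment": the same for the moment, N m; "opening": opening from 0.0 (shut) to 1.0 (fully open); "finger_force": force on a finger pad.
Only numpy, scipy, OpenCV 4.12 (cv2) and the standard library are available. Lean on these libraries where they do the work, as an engineer would, in place of code of your own. Each camera call takes 0.05 s, during which the arm holds its last target. There are 200 camera calls.

TASK

We are checking the date labels of the seasonings: the wide round canister standing by itself on the counter in front of the scanner is done, so set it down (do not drop it) in its own empty compartment of the steel rack, the one with the round mark on its floor, and let it go. Then lift the oblong tin out of the rack and hold it up in the air to the hands-free scanner: bar-code label facing the window, right way up and square to it, centred on its line of sight and about 10 cm from the glass. Finish while holding the tin still there, for the program ends with it in the gripper; do not touch the scanner, and leave everything else standing where it is.

Things in the scene. Friction and masses are not known exactly. Their poses are not given: they have to be found in the camera images.
- canister: Wide round plain-metal shaker canister with a perforated lid, 60 mm diameter, 92 mm high, about 0.2 kg (0.15 to 0.3), standing loose on the bare counter. It looks like the slim shaker in the rack but is wider. Origin: centre of its underside, z up; straight cylindrical sides up to 78 mm.
- rack: Fixed low steel tray 88 x 343 x 42 mm with four compartments in a row along its y axis (centres at y = -127.5, -42.5, 42.5, 127.5 mm; 82 x 82 mm inside, walls 3 mm). Origin: centre of its footprint on the counter. Compartment floors are 8 mm above the counter, wall tops 42 mm. Three hold the oblong tin, the square tin and the slim shaker, in any order; one is empty.
- place_mark: Round grey-and-white paper mark, 62 mm diameter, on the floor of the canister's own compartment (the only empty one), which differs from start to start. It is thin and has no contact. Origin: its centre, at the level of the compartment floor; axes as the rack's.
- oblong_tin: Oblong plain-metal tin 40 (its x) x 62 (its y) x 105 mm high, 0.14 to 0.28 kg, flat sides; the top 11 mm is a fixed lid. Stands in the rack, label roughly to the rack's +x (within 0.3 rad), away from the robot. Origin: centre of its underside, z up, +x the way the label looks. A white strip from the label folds over the top's +x edge. Grip it across the 40 mm, about 80 mm up.
- tin_label (a point): Centre of the oblong tin's white bar-code label (50 mm wide, from 14 to 58 mm above the underside) on its wide +x face: at (20, 0, 36) mm in the tin's frame. Axes as the tin's.
- tin_back (a point): Point on the oblong tin's back face behind the label's centre: at (-20, 0, 36) mm in the tin's frame.
- scanner: Fixed hands-free label scanner, 270 mm high: round black foot 110 mm across, bent steel stem behind, grey head 56 mm deep x 74 wide x 62 high on a stiff tilt joint 235 mm above the counter over the foot's centre. Origin: centre of the foot's underside; the head looks along the origin's -x (towards the robot) and down.
- scan_window (a point): Centre of the dark red window (50 x 36 mm), 30 mm ahead of the tilt joint. x: line of sight, out towards the robot and 0.15 to 0.45 rad below level (varies, stays put); y: level; z: the head's upward direction. Presented: label centre on this x axis about 100 mm out, tin x pointing back at the window, tin z along window z, so the tin's top leans back from the scanner by the head's tilt.
- square_tin: Plain-metal square tin 44 x 44 x 88 mm standing in a compartment of the rack; to be left alone. Origin: centre of its underside.
- slim_shaker: Slim round plain-metal shaker, 46 mm diameter, 98 mm high, standing in a compartment of the rack; to be left alone. Origin: centre of its underside.
- sauce_bottle: Brown squeeze bottle with a white nozzle, 62 mm diameter, 190 mm high, left of the rack; to be left alone. Origin: centre of its underside.
- mayo_bottle: Clear squeeze bottle with a white nozzle, 62 mm diameter, 190 mm high, left of the rack; to be left alone. Origin: centre of its underside.
- lidded_tub: White tub with a red lid, 80 x 80 x 55 mm, beyond the rack, left of the scanner; to be left alone. Origin: centre of its underside.
- oil_pot: Steel oil pot 88 mm in diameter and 72 mm high with a wooden brush handle sticking up to 135 mm, by the stove; to be left alone. Origin: centre of its underside.
- timer: Flat white kitchen timer 62 x 62 x 12 mm lying on the counter right of the scanner; to be left alone. Origin: centre of its underside.
- pick: Takoyaki pick lying on the counter: wooden handle 95 mm long and 19 mm thick, thin steel point 100 mm; to be left alone. Origin: under the joint of handle and steel, x towards the point.
There are look-alikes about, which are no part of the job. What is shaped like the oblong_tin but black, green or yellow is not meant.

How it is judged:
By the outcome, as a careful person would: the job done as asked, in the order asked, and still so for the second after the job is handed in, while the arm keeps its last pose, push and grip.
It also fails if it takes over 53 s, if anything falls off the work surface, if the arm or the gripper's body presses on something with over 40 N, if the wrist force passes 120 N, or if a joint passes its speed limit or range.

## Working session

There is one attempt and no reset: what is moved stays moved. The work goes in short steps, Python scripts to look and compute and a shell command to move; the robot and the scene stay as the last step left them, time stands still between calls to the robot, and variables do not carry over. Pictures are saved under pics/ and viewed, at most 10 in all, crops included, and the job is handed in when it is done.

```bash
ls; mkdir -p pics; python3 - <<'E'
from plant import r
import cv2,numpy as np
print(r.grip_point_offset); s=r.get_state(); print({k:np.round(v,3).tolist() for k,v in s.items()})
ims=[]
for c in("scene","top"):
    im=r.snapshot(c); cv2.imwrite(f"pics/{c}0.png",im[:,:,::-1]); i=r.camera_info(c); print(c,np.round(i["mtx"],1).tolist(),i["k1"],np.round(i["R"],3).tolist(),np.round(i["t"],3).tolist())
    for q in ["canister","rack","place_mark","oblong_tin","tin_label","scanner","scan_window","slim_shaker","square_tin"]:
        print(c,q,[(np.round(d["bbox"]).tolist(),round(d["p"],2)) for d in r.search_frame(c,q)][:3])
E
```

```text
pics
0.0187
{'clock': 0.0, 'q': [1.354, 0.69, -0.195, 1.566, 0.157, 0.902, -0.215], 'qd': [0.0, 0.001, 0.001, -0.0, 0.0, -0.0, 0.001], 'joint_torque': [-0.0, -52.757, -1.267, -15.343, -0.053, 0.007, 0.0], 'tool_pos': [0.155, -0.605, 0.238], 'eef_rot': [0.992, 0.125, -0.0, -0.001], 'contact_force': [0.731, -1.053, 0.652], 'moment': [0.011, 0.007, 0.08], 'finger_force': 0.0, 'opening': 1.0}
scene [[354.4, 0.0, 255.3], [0.0, 354.4, 193.0], [0.0, 0.0, 1.0]] -0.0007345368604976398 [[-0.82, 0.572, -0.004], [0.434, 0.617, -0.657], [-0.373, -0.54, -0.754]] [0.445, -0.133, 1.513]
scene canister [([222.0, 157.0, 245.0, 182.0], 0.55)]
scene rack [([258.0, 202.0, 337.0, 285.0], 0.6)]
scene place_mark []
scene oblong_tin [([246.0, 249.0, 265.0, 283.0], 0.87), ([333.0, 221.0, 362.0, 253.0], 0.81), ([306.0, 245.0, 330.0, 279.0], 0.77)]
scene tin_label [([310.0, 245.0, 332.0, 277.0], 0.92), ([335.0, 221.0, 361.0, 253.0], 0.87), ([246.0, 249.0, 266.0, 280.0], 0.72)]
scene scanner [([167.0, 153.0, 206.0, 244.0], 0.64), ([224.0, 156.0, 245.0, 182.0], 0.54)]
scene scan_window [([171.0, 153.0, 200.0, 179
[... 308 characters left out ...]
007, -0.973]] [-0.001, 0.589, 1.279]
top canister [([324.0, 218.0, 352.0, 246.0], 0.7)]
top rack [([157.0, 207.0, 273.0, 250.0], 0.72), ([314.0, 131.0, 344.0, 153.0], 0.21)]
top place_mark [([242.0, 222.0, 261.0, 244.0], 0.6)]
top oblong_tin [([162.0, 257.0, 186.0, 281.0], 0.95), ([160.0, 212.0, 185.0, 228.0], 0.94), ([158.0, 168.0, 186.0, 198.0], 0.87)]
top tin_label [([154.0, 213.0, 184.0, 229.0], 0.95), ([160.0, 167.0, 185.0, 193.0], 0.92), ([162.0, 259.0, 184.0, 282.0], 0.76)]
top scanner [([284.0, 124.0, 346.0, 182.0], 0.82)]
top scan_window [([314.0, 129.0, 342.0, 151.0], 0.84)]
top slim_shaker [([220.0, 220.0, 236.0, 236.0], 0.63)]
top square_tin [([190.0, 212.0, 209.0, 232.0], 0.83)]
```

```bash
python3 -c "
import cv2
for c in('scene','top'): cv2.imwrite(f'pics/{c}0b.png',cv2.resize(cv2.imread(f'pics/{c}0.png'),(800,600),interpolation=cv2.INTER_CUBIC))"
```

```text
(no output)
```

View pics/scene0b.png

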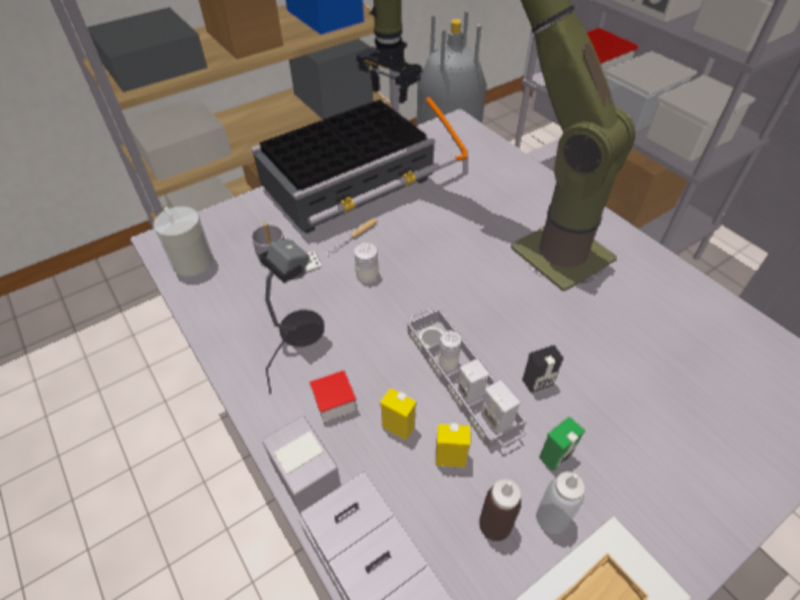

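View pics/top0b.png

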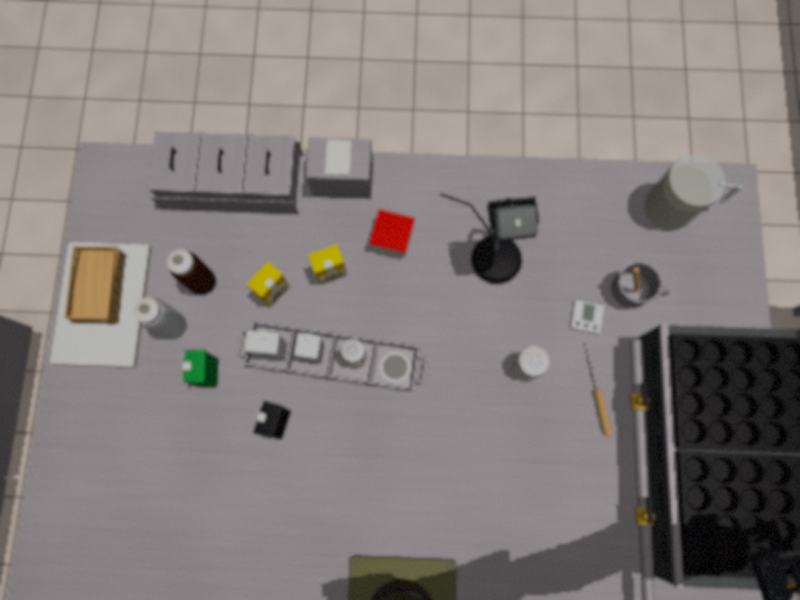

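The scene view shows the canister at (366,262) of the 800-wide picture, the scanner at (290,260), and the rack with the plain oblong tin nearest the viewer at (500,405). The top view shows the canister at (534,362), the mark at (394,367), the oblong tin at the far-left compartment (263,345), and the scanner foot at (497,260). The black, green and yellow tins are decoys.

```bash
cat > h.py <<'E'
import numpy as np, cv2
from scipy.optimize import minimize, least_squares
from scipy.spatial.transform import Rotation as Ro
from plant import r
def proj(i,X):
    P=np.atleast_2d(X)@np.array(i["R"]).T+i["t"]; s=P[:,:2]/P[:,2:]
    s=s*(1+i["k1"]*(s**2).sum(1,keepdims=True)); m=np.array(i["mtx"])
    return s*[m[0,0],m[1,1]]+m[:2,2]
def hit(i,px,z):
    m=np.array(i["mtx"]); u=cv2.undistortPoints(np.array([[px]],float),m,np.array([i["k1"],0,0,0.]))[0,0]
    R=np.array(i["R"]); d=R.T@[u[0],u[1],1]; C=-R.T@i["t"]; return C+d*(z-C[2])/d[2]
def cyl(rad,h,n=40):
    a=np.linspace(0,2*np.pi,n); return np.vstack([np.c_[rad*np.cos(a),rad*np.sin(a),0*a+z] for z in(0,h)])
def box(x,y,h): return np.array([[sx*x/2,sy*y/2,z] for sx in(-1,1) for sy in(-1,1) for z in(0,h)])
def hullmask(i,X):
    k=4; m=np.zeros((384*k,512*k),np.uint8); p=cv2.convexHull((proj(i,X)*k+k/2).astype(np.float32)).astype(np.int32)
    cv2.fillConvexPoly(m,p,1); return cv2.resize(m.astype(np.float32),(512,384),interpolation=cv2.INTER_AREA)
def fit(obs,X,p0,z0=0,yaw=False):
    "obs: list of (caminfo, boolmask)"
    def f(p):
        Y=(X@Ro.from_euler('z',p[2]).as_matrix().T if yaw else X)+[p[0],p[1],z0]; e=0
        for i,M in obs:
            H=hullmask(i,Y); e+=np.abs(H-M).sum()/M.sum()
        return e
    p0=np.array(p0,float); sx=[p0]+[p0+np.eye(len(p0))[k]*([.01,.01,.15][k]) for k in range(len(p0))]
    q=minimize(f,p0,method='Nelder-Mead',options=dict(initial_simplex=sx,xatol=1e-4,fatol=1e-4)); return q.x,q.fun
def look(name):
    i=r.camera_info(name); return i,r.snapshot(name)
E
python3 - <<'E'
from h import *
S,_=look("scene");T,_=look("top")
W=r.camera_info("wrist");R=np.array(W["R"]);C=-R.T@W["t"]; s=r.get_state()
E=Ro.from_quat(s["eef_rot"]).as_matrix()
print("wrist mtx",np.round(W["mtx"],1).tolist(),W["k1"],"cam in tool",E.T@(C-s["tool_pos"]),"\n",np.round(E.T@R.T,3))
def mask(c,q,near):
    for d in r.masks_of(c,q):
        b=d["bbox"]; 
        if np.hypot((b[0]+b[2])/2-near[0],(b[1]+b[3])/2-near[1])<15: return d["region"]
    print("none",c,q)
for q,X,st,tp,z0 in [("canister",cyl(.03,.092),(234,168),(342,232),0),("oblong_tin",box(.04,.062,.105),(320,260),(170,220),.008),("slim_shaker",cyl(.023,.098),(288,223),(228,228),.008),("square_tin",box(.044,.044,.088),(304,245),(200,222),.008)]:
    p0=hit(T,tp,.09)[:2]
    for o in("ST","S","T"):
        ob=[(i,m) for k,i,c,n in(("S",S,"scene",st),("T",T,"top",tp)) if k in o for m in[mask(c,q,n)] if m is not None]
        if ob: print(q,o,fit(ob,X,p0,z0))
print("mark",hit(T,(251.5,234),.008))
for u,v in[(497,260)]: print("foot",hit(T,(u*.64,v*.64),.0))
for u,v in[(246,370),(418,388),(252,325),(425,358)]: print("rackcorner",hit(T,(u*.64,v*.64),.042))
for q in("sauce_bottle","mayo_bottle","lidded_tub","timer","oil_pot"):
    d=r.search_frame("top",q)
    if d: b=d[0]["bbox"]; print(q,b,hit(T,((b[0]+b[2])/2,(b[1]+b[3])/2),.05))
E
```

```text
wrist mtx [[325.6, 0.0, 249.4], [0.0, 325.6, 194.5], [0.0, 0.0, 1.0]] -0.040903598009622365 cam in tool [ 0.08235274  0.00084957 -0.14544287] 
 [[-0.002 -0.949 -0.316]
 [ 1.    -0.002  0.   ]
 [-0.001 -0.316  0.949]]
canister ST (array([ 0.48055771, -0.2377868 ]), np.float64(0.33140903384674814))
canister S (array([ 0.47785953, -0.23762069]), np.float64(0.24286912751677853))
canister T (array([ 0.48112706, -0.23824765]), np.float64(0.06025179856115108))
oblong_tin ST (array([0.49573953, 0.28351177]), np.float64(0.3445971166089779))
oblong_tin S (array([0.49299906, 0.28494915]), np.float64(0.15967153284671534))
oblong_tin T (array([0.49788675, 0.28225627]), np.float64(0.1541769041769042))
slim_shaker ST (array([0.48558793, 0.1126618 ]), np.float64(0.4045847259885224))
slim_shaker S (array([0.48642496, 0.11433587]), np.float64(0.10947452229299363))
slim_shaker T (array([0.48548723, 0.11112988]), np.float64(0.28217821782178215))
square_tin ST (array([0.49563261, 0.19982526]), np.float64(0.29612477183143304))
square_tin S (array([0.49186005, 0.20027881]), np.float64(0.1670640326975477))
square_tin T (array([0.49632697, 0.20006485]), np.float64(0.09344660194174757))
mark [0.47112516 0.03197997 0.008     ]
foot [ 0.70703771 -0.18181287  0.        ]
rackcorner [0.44752559 0.32382923 0.042     ]
rackcorner [ 0.42347705 -0.01981453  0.042     ]
rackcorner [0.53918375 0.31976918 0.042     ]
rackcorner [ 0.48390192 -0.03211916  0.042     ]
sauce_bottle [106.8, 161.8, 138.4, 192.1] [0.63434907 0.44985796 0.05      ]
mayo_bottle [85.7, 191.6, 119.5, 220.0] [0.53832066 0.50246844 0.05      ]
lidded_tub [233.7, 137.8, 263.4, 164.8] [0.73484132 0.05096152 0.05      ]
timer [366.7, 191.1, 385.2, 216.2] [ 0.57510392 -0.35726487  0.05      ]
oil_pot [392.4, 166.3, 432.1, 198.6] [ 0.64834879 -0.47466175  0.05      ]
```

```bash
python3 -m jog '[{"wz":0.05,"dx":0.075,"dy":0.13,"dz":0.02},{"wz":0.05,"dx":0.075,"dy":0.13,"dz":0.02},{"wz":0.05,"dx":0.075,"dy":0.13,"dz":0.02},{"wz":0.05,"dx":0.075,"dy":0.13,"dz":0.02},{"wz":0.05,"dx":0.075,"dy":0.13,"dz":0.02}]'
python3 -m jog '[{"wz":0.05,"dx":0.075,"dy":0.13,"dz":0.02},{"wz":0.05,"dx":0.075,"dy":0.13,"dz":0.02},{"wz":0.05,"dx":0.075,"dy":0.13,"dz":0.02},{"wz":0.05,"dx":0.075,"dy":0.13,"dz":0.02},{"wz":0.05,"dx":0.075,"dy":0.13,"dz":0.02}]'
python3 -m jog '[{"wz":0.05,"dx":0.075,"dy":0.13,"dz":0.02},{"wz":0.05,"dx":0.075,"dy":0.13,"dz":0.02},{"wz":0.05,"dx":0.075,"dy":0.13,"dz":0.02},{"wy":-0.06},{"wy":-0.06}]'
python3 -m jog '[{"wy":-0.06},{"wy":-0.06},{"wy":-0.06},{"wy":-0.06},{}]'
python3 - <<'E'
from h import *
i,im=look("wrist"); cv2.imwrite("pics/w1.png",im[:,:,::-1]); s=r.get_state(); print(s["clock"],s["tool_pos"],Ro.from_quat(s["eef_rot"]).as_matrix().round(3).tolist(),np.round(s["q"],2))
for q in("scanner","scan_window","canister"): print(q,[(np.round(d["bbox"],1).tolist(),round(d["p"],2)) for d in r.search_frame("wrist",q)][:3])
E
```

```text
2.2 [ 0.15515042 -0.60547814  0.23875681] [[0.969, 0.248, 0.0], [0.248, -0.969, -0.0], [0.0, 0.0, -1.0]] [ 1.35  0.69 -0.19  1.57  0.16  0.9  -0.22]
scanner []
scan_window []
canister []invalid input
invalid input
invalid input
invalid input
```

View pics/w1.png

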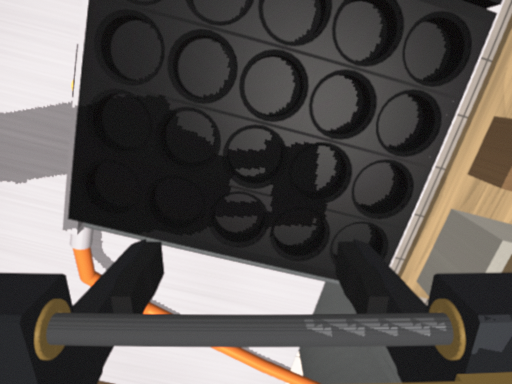

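The moves were refused because every row needs all its keys; the picture shows only the stove below the unmoved hand. I'll retype the rows in full.

```bash
python3 -m jog '[{"wx":0,"wy":0,"wz":0.05,"dx":0.075,"dy":0.13,"dz":0.02,"hand":0},{"wx":0,"wy":0,"wz":0.05,"dx":0.075,"dy":0.13,"dz":0.02,"hand":0},{"wx":0,"wy":0,"wz":0.05,"dx":0.075,"dy":0.13,"dz":0.02,"hand":0},{"wx":0,"wy":0,"wz":0.05,"dx":0.075,"dy":0.13,"dz":0.02,"hand":0},{"wx":0,"wy":0,"wz":0.05,"dx":0.075,"dy":0.13,"dz":0.02,"hand":0}]'
python3 -m jog '[{"wx":0,"wy":0,"wz":0.05,"dx":0.075,"dy":0.13,"dz":0.02,"hand":0},{"wx":0,"wy":0,"wz":0.05,"dx":0.075,"dy":0.13,"dz":0.02,"hand":0},{"wx":0,"wy":0,"wz":0.05,"dx":0.075,"dy":0.13,"dz":0.02,"hand":0},{"wx":0,"wy":0,"wz":0.05,"dx":0.075,"dy":0.13,"dz":0.02,"hand":0},{"wx":0,"wy":0,"wz":0.05,"dx":0.075,"dy":0.13,"dz":0.02,"hand":0}]'
python3 -m jog '[{"wx":0,"wy":0,"wz":0.05,"dx":0.075,"dy":0.13,"dz":0.02,"hand":0},{"wx":0,"wy":0,"wz":0.05,"dx":0.075,"dy":0.13,"dz":0.02,"hand":0},{"wx":0,"wy":0,"wz":0.05,"dx":0.075,"dy":0.13,"dz":0.02,"hand":0},{"wx":0,"wy":-0.06,"wz":0,"dx":0,"dy":0,"dz":0,"hand":0},{"wx":0,"wy":-0.06,"wz":0,"dx":0,"dy":0,"dz":0,"hand":0}]'
python3 -m jog '[{"wx":0,"wy":-0.06,"wz":0,"dx":0,"dy":0,"dz":0,"hand":0},{"wx":0,"wy":-0.06,"wz":0,"dx":0,"dy":0,"dz":0,"hand":0},{"wx":0,"wy":-0.06,"wz":0,"dx":0,"dy":0,"dz":0,"hand":0},{"wx":0,"wy":-0.06,"wz":0,"dx":0,"dy":0,"dz":0,"hand":0},{"wx":0,"wy":0,"wz":0,"dx":0,"dy":0,"dz":0,"hand":0}]'
cat > l.py <<'E'
from h import *
import sys
i,im=look("wrist"); cv2.imwrite(f"pics/{sys.argv[1]}.png",im[:,:,::-1]); np.savez(f"pics/{sys.argv[1]}.npz",**i); s=r.get_state(); print(s["clock"],s["tool_pos"],Ro.from_quat(s["eef_rot"]).as_matrix().round(3).tolist(),np.round(s["q"],2))
for q in sys.argv[2:]: print(q,[(np.round(d["bbox"],1).tolist(),round(d["p"],2)) for d in r.search_frame("wrist",q)][:3])
E
python3 l.py w2 scanner scan_window canister
```

```text
clock: 2.77
tool_pos: [0.2495, -0.4415, 0.2641]
eef_rot: [0.929, 0.369, 0.0, 0.0]
contact_force: [1.4, 0.8, -0.3]
opening: 1.001
finger_force: 0.0
clock: 3.18
tool_pos: [0.3432, -0.279, 0.2893]
eef_rot: [0.809, 0.587, -0.0, 0.0]
contact_force: [1.2, 0.8, -0.5]
opening: 0.997
finger_force: 0.0
clock: 3.6
tool_pos: [0.4036, -0.1791, 0.3053]
eef_rot: [0.705, 0.698, 0.089, 0.087]
contact_force: [-0.5, -1.3, -1.3]
opening: 0.994
finger_force: 0.0
clock: 4.02
tool_pos: [0.3877, -0.1842, 0.2953]
eef_rot: [0.695, 0.683, 0.162, 0.158]
contact_force: [0.8, 0.4, 0.1]
opening: 0.998
finger_force: 0.0
4.0667 [ 0.3890291  -0.1842643   0.29600866] [[0.015, 0.897, 0.442], [1.0, -0.017, 0.001], [0.009, 0.442, -0.897]] [ 1.13  0.33 -0.84  2.37  0.63  0.14 -0.26]
scanner [([317.0, 56.4, 512.0, 201.0], 0.74)]
scan_window [([143.2, 261.2, 248.4, 313.5], 0.74), ([444.3, 115.2, 506.9, 199.3], 0.62)]
canister [([198.7, 166.0, 264.5, 229.9], 0.72), ([290.8, 267.6, 351.4, 312.9], 0.34), ([162.8, 2.2, 246.8, 31.4], 0.2)]
```

View pics/w2.png

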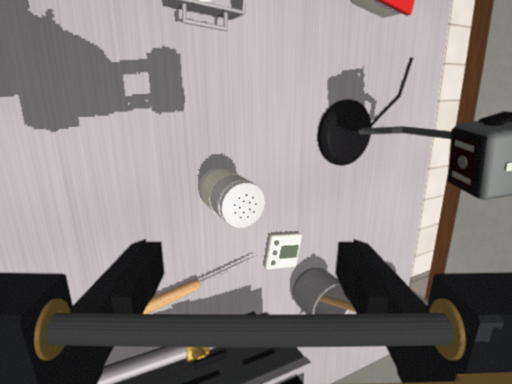

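The picture shows the canister lid at (243,203), the scanner foot at (344,131), and the scanner head's dark red face at (445–485,120–190), all from above. I'll enlarge the head.

```bash
python3 -c "
import cv2
a=cv2.imread('pics/w2.png')[95:205,412:512]
cv2.imwrite('pics/w2c.png',cv2.resize(a,None,fx=5,fy=5,interpolation=cv2.INTER_CUBIC))"
```

```text
(no output)
```

View pics/w2c.png

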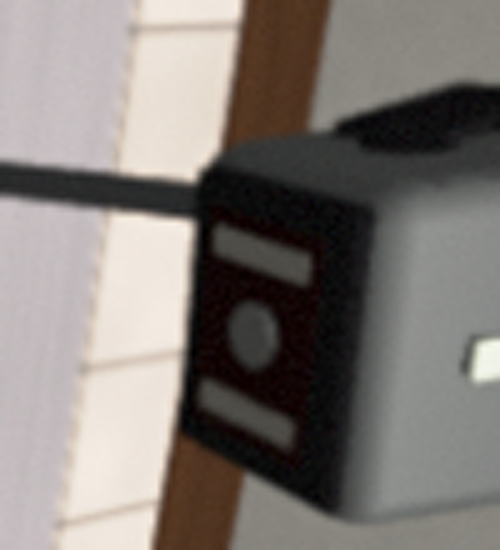

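```bash
python3 - <<'E'
import cv2,numpy as np
a=cv2.imread('pics/w2.png')[95:205,412:512].astype(float)
red=a[:,:,2]-a[:,:,1]
m=((red>6)&(a[:,:,2]<70)).astype(np.uint8)
for row in range(36,96,2): print(''.join('#' if v else '.' for v in m[row,34:76]), row+95)
b=cv2.resize(np.clip(red*8,0,255).astype(np.uint8),None,fx=5,fy=5,interpolation=cv2.INTER_CUBIC); c=cv2.resize(np.clip(a*2.5,0,255).astype(np.uint8),None,fx=5,fy=5,interpolation=cv2.INTER_CUBIC)
cv2.imwrite('pics/w2r.png',np.hstack([cv2.merge([b]*3)[:,:390],c[:,:400]]))
E
```

```text
.......................................... 131
.......................................... 133
.........................#..#............. 135
........###.###........................... 137
........##.##########..................... 139
.................#######.#................ 141
.......##.............#########........... 143
.......##...................###........... 145
.......####.#...............###........... 147
.......###########..........###........... 149
.......################....####........... 151
......#########################........... 153
......########....####.#######............ 155
......######.........#########............ 157
.......#####..........#######............. 159
......#####...........#######............. 161
......######..........#######............. 163
.......######.........########............ 165
.....#########......########.............. 167
......######################.............. 169
.....#.....#################.............. 171
....#.........##############.............. 173
.....#...........##########............... 175
.....##..............######............... 177
.......#####.............##............... 179
..#.......#######........##............... 181
....###........####......##............... 183
.......###.........#######................ 185
...........##.........#####............... 187
.......................................... 189
```

View pics/w2r.png

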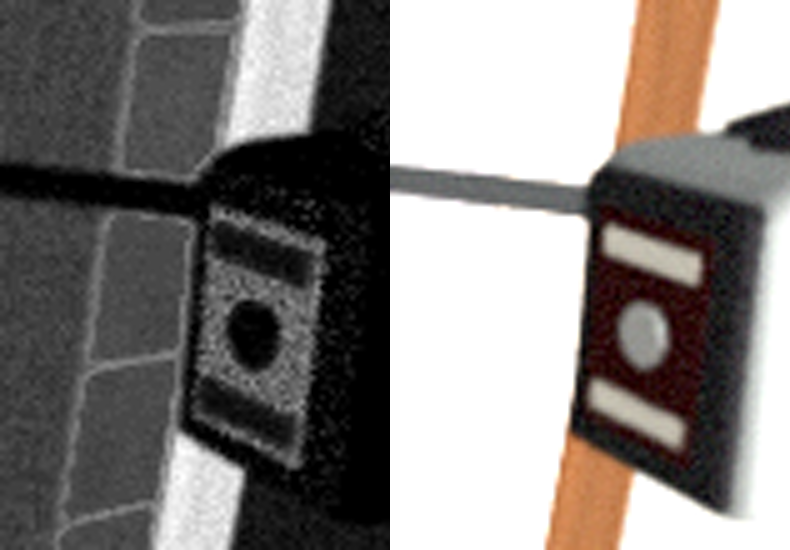

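The enhanced crop shows the red window's corners at crop pixels (209,205), (327,240), (300,470), (190,417), with the lens centre at (253,334).

```bash
cat > sc.py <<'E'
from h import *
def win(p):  # foot x,y,yaw(dev of looking direction from -X),tilt
    c=np.array([p[0],p[1],.235]); Rz=Ro.from_euler('z',p[2]).as_matrix()
    x=Rz@[-np.cos(p[3]),0,-np.sin(p[3])]; y=Rz@[0,-1,0]; z=np.cross(x,y); return c+.03*x,np.c_[x,y,z]
E
python3 - <<'E'
from sc import *
i=dict(np.load("pics/w2.npz"))
c=np.array([(209,205),(327,240),(300,470),(190,417),(253,334)]); px=(c+.5)/5-.5+[412,95]
L=np.array([[0,-.025,-.018],[0,-.025,.018],[0,.025,.018],[0,.025,-.018],[0,0,0]])
f0=hit(i,(344.3,132),.008); print("foot w2",f0)
def res(p,w):
    o,R=win(p); return np.r_[(proj(i,o+L@R.T)-px).ravel(), w*(p[:2]-f0[:2])]
for w in(0,100,1000):
    q=least_squares(lambda p:res(p,w),[.707,-.18,0,.3],x_scale=[.01,.01,.1,.1]); print(w,q.x.round(4),np.abs(q.fun).max(),win(q.x)[0]); print(res(q.x,0)[:10].round(2))
# free 6dof
u=cv2.undistortPoints(px[:,None].astype(float),i["mtx"],np.array([float(i["k1"]),0,0,0]))
ok,rv,tv=cv2.solvePnP(L,u,np.eye(3),None); R=i["R"].T@cv2.Rodrigues(rv)[0]; o=i["R"].T@(tv[:,0]-i["t"])
print("pnp",o,R[:,0],"tilt",np.arcsin(-R[2,0]),"yaw",np.arctan2(-R[1,0],-R[0,0]),"joint",o-.03*R[:,0])
for px_,z in(((243,204),.092),): print("canister lid",hit(i,px_,z))
for d in r.masks_of("wrist","canister")[:2]:
    print(d["p"],d["bbox"],fit([(i,d["region"])],cyl(.03,.092),[.48,-.238]))
E
```

```text
foot w2 [ 0.70416198 -0.1773249   0.008     ]
0 [ 0.7055 -0.1784  0.1366  0.3766] 0.2068154842004617 [ 0.67781902 -0.18216993  0.22396738]
[-0.05 -0.21 -0.08 -0.16 -0.02  0.21  0.05  0.05  0.14  0.13]
100 [ 0.7054 -0.1783  0.137   0.376 ] 0.21009211969044372 [ 0.67778135 -0.18215955  0.22398274]
[-0.07 -0.21 -0.08 -0.16 -0.01  0.2   0.04  0.05  0.14  0.13]
1000 [ 0.7045 -0.1777  0.1495  0.3606] 0.6455096356826857 [ 0.67673857 -0.18185831  0.22441553]
[-0.65 -0.34 -0.12 -0.21  0.29  0.13 -0.17 -0.09 -0.    0.04]
pnp [ 0.68046697 -0.1827562   0.22243784] [-0.924141   -0.12428452 -0.36127104] tilt 0.36963063488681475 yaw 0.13368441333414574 joint [ 0.7081912  -0.17902767  0.23327597]
canister lid [ 0.47774316 -0.23724285  0.092     ]
0.92 [196.7, 165.7, 269.3, 228.0] (array([ 0.47747939, -0.23858592]), np.float64(0.06134955752212389))
```

```bash
python3 -m jog '[{"wx":0,"wy":0.046,"wz":-0.008,"dx":0.072,"dy":-0.043,"dz":-0.09,"hand":0},{"wx":0,"wy":0.046,"wz":-0.008,"dx":0.072,"dy":-0.043,"dz":-0.09,"hand":0},{"wx":0,"wy":0.046,"wz":-0.008,"dx":0.072,"dy":-0.043,"dz":-0.09,"hand":0},{"wx":0,"wy":0.046,"wz":-0.008,"dx":0.072,"dy":-0.043,"dz":-0.09,"hand":0},{"wx":0,"wy":0.046,"wz":-0.008,"dx":0.072,"dy":-0.043,"dz":-0.09,"hand":0}]'
cat > st.py <<'E'
from h import *
def pose():
    s=r.get_state(); return np.array(s["tool_pos"]),Ro.from_quat(s["eef_rot"])
def delta(pos,R):
    "needed move in jog units (total, not per row)"
    p,q=pose(); w=(Ro.from_matrix(R)*q.inv()).as_rotvec(); d=np.array(pos)-p
    print("p",p.round(4),"d units",(d/.25).round(3),"w units",(w/2).round(4))
def down(yaw):  # tool y along heading yaw, z down
    y=np.array([np.cos(yaw),np.sin(yaw),0]); z=np.array([0,0,-1.]); return np.c_[np.cross(y,z),y,z]
E
python3 - <<'E'
from st import *
delta([.479,-.238,.043],down(-.1))
i,im=look("wrist"); cv2.imwrite("pics/w3.png",im[:,:,::-1])
for d in r.masks_of("wrist","canister")[:2]: print(d["p"],d["bbox"],fit([(i,d["region"])],cyl(.03,.092),[.48,-.238]))
E
```

```text
clock: 4.68
tool_pos: [0.4812, -0.2375, 0.1831]
eef_rot: [0.74, 0.673, -0.008, 0.004]
contact_force: [0.1, -1.1, 1.1]
opening: 1.002
finger_force: 0.0
p [ 0.4812 -0.2375  0.1831] d units [-0.009 -0.002 -0.561] w units [ 0.0084 -0.0028 -0.0028]
0.89 [212.3, 137.2, 287.8, 230.9] (array([ 0.48093929, -0.23797953]), np.float64(0.06956634579086447))
```

```bash
python3 -m jog '[{"wx":0.004,"wy":-0.0015,"wz":-0.0015,"dx":-0.002,"dy":-0.001,"dz":-0.11,"hand":0},{"wx":0.004,"wy":-0.0015,"wz":-0.0015,"dx":-0.002,"dy":-0.001,"dz":-0.11,"hand":0},{"wx":0,"wy":0,"wz":0,"dx":0,"dy":0,"dz":-0.11,"hand":0},{"wx":0,"wy":0,"wz":0,"dx":0,"dy":0,"dz":-0.11,"hand":0},{"wx":0,"wy":0,"wz":0,"dx":0,"dy":0,"dz":-0.11,"hand":0}]'
python3 -m jog '[{"wx":0,"wy":0,"wz":0,"dx":0,"dy":0,"dz":0,"hand":1},{"wx":0,"wy":0,"wz":0,"dx":0,"dy":0,"dz":0,"hand":1},{"wx":0,"wy":0,"wz":0,"dx":0,"dy":0,"dz":0,"hand":1},{"wx":0,"wy":0,"wz":0,"dx":0,"dy":0,"dz":0,"hand":1},{"wx":0,"wy":0,"wz":0,"dx":0,"dy":0,"dz":0,"hand":1}]' 25
```

```text
clock: 5.2
tool_pos: [0.4786, -0.2381, 0.0459]
eef_rot: [0.742, 0.671, 0.002, 0.002]
contact_force: [1.1, -0.0, 0.3]
opening: 1.002
finger_force: 0.0
clock: 5.62
tool_pos: [0.4799, -0.2387, 0.0481]
eef_rot: [0.742, 0.67, 0.002, 0.003]
contact_force: [0.9, 0.5, 5.7]
opening: 0.674
finger_force: 25.0
```

```bash
python3 -m jog '[{"wx":0,"wy":0,"wz":0,"dx":0,"dy":0,"dz":0.04,"hand":1},{"wx":0,"wy":0,"wz":0,"dx":0,"dy":0,"dz":0.1,"hand":1},{"wx":0,"wy":0,"wz":0,"dx":0,"dy":0.05,"dz":0.1,"hand":1},{"wx":0,"wy":0,"wz":0,"dx":0,"dy":0.1,"dz":0.1,"hand":1},{"wx":0,"wy":0,"wz":0,"dx":0,"dy":0.12,"dz":0.06,"hand":1}]'
python3 -m jog '[{"wx":0,"wy":0,"wz":0,"dx":0,"dy":0.12,"dz":0,"hand":1},{"wx":0,"wy":0,"wz":0,"dx":0,"dy":0.12,"dz":0,"hand":1},{"wx":0,"wy":0,"wz":0,"dx":0,"dy":0.08,"dz":0,"hand":1},{"wx":0,"wy":0,"wz":0,"dx":0,"dy":0.05,"dz":0,"hand":1},{"wx":0,"wy":0,"wz":0,"dx":0,"dy":0,"dz":0,"hand":1}]'
python3 l.py w4 place_mark rack slim_shaker square_tin
```

```text
clock: 6.03
tool_pos: [0.4788, -0.1724, 0.149]
eef_rot: [0.744, 0.669, 0.001, 0.003]
contact_force: [0.7, 0.6, -1.6]
opening: 0.679
finger_force: 25.0
clock: 6.45
tool_pos: [0.4787, -0.0746, 0.1475]
eef_rot: [0.74, 0.673, 0.002, 0.001]
contact_force: [-0.5, -0.4, -2.8]
opening: 0.674
finger_force: 25.0
6.5 [ 0.47849055 -0.0770904   0.1471598 ] [[0.097, 0.995, 0.005], [0.995, -0.097, -0.001], [-0.0, 0.005, -1.0]] [ 0.38  0.7  -0.51  2.06  0.67  0.54 -0.72]
place_mark [([189.7, 19.6, 263.1, 100.8], 0.77)]
rack [([160.2, 1.2, 286.9, 145.5], 0.96)]
slim_shaker []
square_tin []
```

View pics/w4.png

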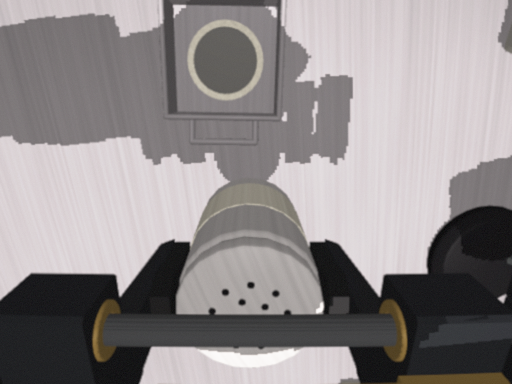

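The mark ring is centred at about (225,60) in the empty compartment, whose near wall runs from (164,118) to (281,121). The canister sits upright and is held well.

```bash
python3 - <<'E'
from st import *
i=dict(np.load("pics/w4.npz")); print(hit(i,(225.3,60),.008))
for d in r.masks_of("wrist","place_mark")[:1]:
    a=np.linspace(0,6.28,40); print(d["p"],d["bbox"],fit([(i,d["region"])],np.c_[.031*np.cos(a),.031*np.sin(a),0*a],[.47,.03],.008))
a=hit(i,(164,117.5),.042);b=hit(i,(283,120.5),.042);print(a,b,np.arctan2(*(b-a)[[1,0]]),(a+b)/2,np.linalg.norm(b-a))
x=hit(i,(175,117),.04)
for d in r.masks_of("wrist","canister")[:1]: print(fit([(i,d["region"])],cyl(.03,.092),[.4787,-.0746],.1471+.0187-.0668))
delta([.4715,.032,.1471],down(-.1))
E
```

```text
[0.47007632 0.02918151 0.008     ]
0.73 [188.2, 20.0, 262.7, 97.4] (array([0.46950725, 0.02868885]), np.float64(0.03351024109238319))
[ 0.42106403 -0.00926751  0.042     ] [ 0.51043892 -0.0203553   0.042     ] -0.12342862079851694 [ 0.46575147 -0.0148114   0.042     ] 0.09006003790009254
(array([ 0.47898719, -0.0750803 ]), np.float64(0.40871755309493557))
p [ 0.4783 -0.0797  0.1461] d units [-0.027  0.447  0.004] w units [0.0009 0.0018 0.0016]
```

```bash
python3 -m jog '[{"wx":0,"wy":0,"wz":0,"dx":-0.008,"dy":0.1,"dz":0,"hand":1},{"wx":0,"wy":0,"wz":0,"dx":-0.008,"dy":0.12,"dz":0,"hand":1},{"wx":0,"wy":0,"wz":0,"dx":-0.008,"dy":0.12,"dz":0,"hand":1},{"wx":0,"wy":0,"wz":0,"dx":-0.01,"dy":0.09,"dz":0,"hand":1},{"wx":0,"wy":0,"wz":0,"dx":0,"dy":0,"dz":0,"hand":1}]'
python3 -m jog '[{"wx":0,"wy":0,"wz":0,"dx":0,"dy":0,"dz":-0.08,"hand":1},{"wx":0,"wy":0,"wz":0,"dx":0,"dy":0,"dz":-0.08,"hand":1},{"wx":0,"wy":0,"wz":0,"dx":0,"dy":0,"dz":-0.04,"hand":1},{"wx":0,"wy":0,"wz":0,"dx":0,"dy":0,"dz":0,"hand":1},{"wx":0,"wy":0,"wz":0,"dx":0,"dy":0,"dz":0,"hand":1}]'
python3 - <<'E'
from st import *
delta([.470,.0285,.055],down(-.11))
i,im=look("top")
for d in r.masks_of("top","canister")[:2]: print(d["p"],d["bbox"],fit([(i,d["region"])],cyl(.03,.092),[.47,.0285],.0565))
i,im=look("wrist");cv2.imwrite("pics/w5.png",im[:,:,::-1])
E
```

```text
clock: 7.22
tool_pos: [0.4703, 0.0351, 0.1467]
eef_rot: [0.739, 0.673, 0.004, 0.0]
contact_force: [0.5, -0.3, -3.2]
opening: 0.675
finger_force: 25.0
clock: 7.63
tool_pos: [0.4699, 0.0284, 0.0959]
eef_rot: [0.742, 0.67, 0.0, 0.002]
contact_force: [0.0, 0.5, -2.8]
opening: 0.673
finger_force: 25.0
p [0.4699 0.0284 0.0959] d units [ 0.     0.    -0.164] w units [ 0.0009  0.0014 -0.0041]
```

View pics/w5.png

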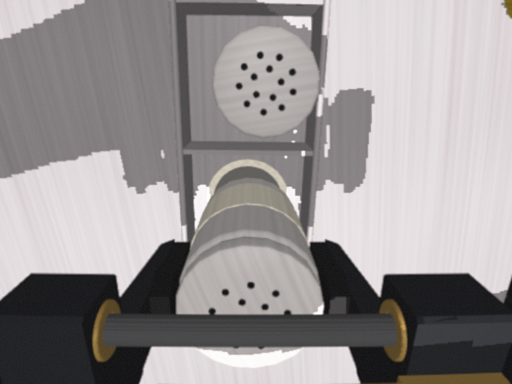

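The canister hangs over the mark, centred between the side walls, with the slim shaker at (267,80) well clear.

```bash
python3 -m jog '[{"wx":0,"wy":0,"wz":0,"dx":0,"dy":0,"dz":-0.05,"hand":1},{"wx":0,"wy":0,"wz":0,"dx":0,"dy":0,"dz":-0.05,"hand":1},{"wx":0,"wy":0,"wz":0,"dx":0,"dy":0,"dz":-0.03,"hand":1},{"wx":0,"wy":0,"wz":0,"dx":0,"dy":0,"dz":-0.01,"hand":1},{"wx":0,"wy":0,"wz":0,"dx":0,"dy":0,"dz":-0.01,"hand":1}]'
python3 -m jog '[{"wx":0,"wy":0,"wz":0,"dx":0,"dy":0,"dz":-0.008,"hand":1},{"wx":0,"wy":0,"wz":0,"dx":0,"dy":0,"dz":0,"hand":1}]'
```

```text
clock: 8.2
tool_pos: [0.4702, 0.0291, 0.0588]
eef_rot: [0.742, 0.671, 0.001, 0.002]
contact_force: [0.0, 0.7, -3.3]
opening: 0.677
finger_force: 25.0
clock: 8.37
tool_pos: [0.4702, 0.0292, 0.0568]
eef_rot: [0.742, 0.671, 0.001, 0.002]
contact_force: [1.1, 0.7, -2.4]
opening: 0.674
finger_force: 25.0
```

```bash
python3 -m jog '[{"wx":0,"wy":0,"wz":0,"dx":0,"dy":0,"dz":-0.005,"hand":1},{"wx":0,"wy":0,"wz":0,"dx":0,"dy":0,"dz":0,"hand":1}]'
python3 -m jog '[{"wx":0,"wy":0,"wz":0,"dx":0,"dy":0,"dz":-0.005,"hand":1},{"wx":0,"wy":0,"wz":0,"dx":0,"dy":0,"dz":0,"hand":1}]'
```

```text
clock: 8.53
tool_pos: [0.4703, 0.0292, 0.056]
eef_rot: [0.742, 0.67, 0.002, 0.002]
contact_force: [-0.6, -0.2, 1.6]
opening: 0.675
finger_force: 25.0
clock: 8.7
tool_pos: [0.4705, 0.0292, 0.0558]
eef_rot: [0.742, 0.671, 0.002, 0.003]
contact_force: [-1.6, 0.2, 14.9]
opening: 0.676
finger_force: 25.0
```

Touched down. Releasing, then rising straight up.

```bash
python3 -m jog '[{"wx":0,"wy":0,"wz":0,"dx":0,"dy":0,"dz":0.003,"hand":1},{"wx":0,"wy":0,"wz":0,"dx":0,"dy":0,"dz":0,"hand":0},{"wx":0,"wy":0,"wz":0,"dx":0,"dy":0,"dz":0,"hand":0},{"wx":0,"wy":0,"wz":0,"dx":0,"dy":0,"dz":0,"hand":0},{"wx":0,"wy":0,"wz":0,"dx":0,"dy":0,"dz":0,"hand":0}]'
python3 -m jog '[{"wx":0,"wy":0,"wz":0,"dx":0,"dy":0,"dz":0.05,"hand":0},{"wx":0,"wy":0,"wz":0,"dx":0,"dy":0,"dz":0.1,"hand":0},{"wx":0,"wy":0,"wz":0,"dx":0,"dy":0,"dz":0.15,"hand":0},{"wx":0,"wy":0,"wz":0,"dx":0,"dy":0,"dz":0.15,"hand":0},{"wx":0,"wy":0,"wz":0,"dx":0,"dy":0,"dz":0.15,"hand":0}]'
python3 -m jog '[{"wx":0,"wy":0,"wz":0,"dx":0.015,"dy":0.15,"dz":0.03,"hand":0},{"wx":0,"wy":0,"wz":0,"dx":0.015,"dy":0.16,"dz":0,"hand":0},{"wx":0,"wy":0,"wz":0,"dx":0.015,"dy":0.16,"dz":0,"hand":0},{"wx":0,"wy":0,"wz":0,"dx":0.015,"dy":0.16,"dz":0,"hand":0},{"wx":0,"wy":0,"wz":0,"dx":0,"dy":0,"dz":0,"hand":0}]'
python3 - <<'E'
from st import *
p,q=pose();print(p)
i,im=look("wrist");cv2.imwrite("pics/w6.png",im[:,:,::-1]); np.savez("pics/w6.npz",**i)
for d in r.masks_of("wrist","oblong_tin")[:3]: print(d["p"],d["bbox"],fit([(i,d["region"])],box(.04,.062,.105),[.497,.282,-.1],.008,True))
for q,X in(("canister",cyl(.03,.092)),("slim_shaker",cyl(.023,.098))):
  for d in r.masks_of("wrist",q)[:2]: print(q,d["p"],d["bbox"],fit([(i,d["region"])],X,[.47,.029] if q=="canister" else [.486,.113],.008))
E
```

```text
clock: 9.12
tool_pos: [0.4701, 0.0291, 0.0548]
eef_rot: [0.742, 0.671, 0.001, 0.002]
contact_force: [-0.2, 0.7, -0.0]
opening: 0.951
finger_force: 0.0
clock: 9.53
tool_pos: [0.4691, 0.029, 0.2063]
eef_rot: [0.742, 0.671, 0.0, 0.001]
contact_force: [1.2, -0.4, -1.2]
opening: 1.001
finger_force: 0.0
clock: 9.95
tool_pos: [0.4848, 0.1976, 0.2136]
eef_rot: [0.738, 0.675, 0.006, -0.001]
contact_force: [-0.1, 0.2, 0.6]
opening: 1.001
finger_force: 0.0
[0.48481227 0.19758992 0.21362399]
0.85 [340.5, 10.4, 463.1, 102.1] (array([0.49161181, 0.24003899, 0.54250692]), np.float64(1.5719587493431424))
0.8 [221.9, 33.9, 280.8, 126.4] (array([ 0.49467428,  0.28370725, -0.04351388]), np.float64(0.0359404990403071))
0.75 [385.0, 140.4, 496.0, 239.0] (array([0.49161181, 0.24003899, 0.54250692]), np.float64(1.6552904876580374))
canister 0.96 [222.5, 285.9, 281.3, 372.2] (array([0.47037529, 0.02907504]), np.float64(1.474474089276552))
slim_shaker 0.7 [233.7, 221.1, 285.2, 305.6] (array([0.48592954, 0.1131895 ]), np.float64(0.07323042168674698))
```

View pics/w6.png

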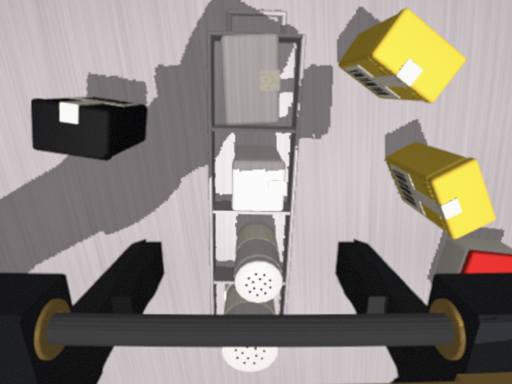

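The picture shows the oblong tin at (250,80) with its white strip on the right (+x) edge, and the canister standing in its compartment at the bottom (250,350).

```bash
python3 -m jog '[{"wx":0,"wy":0,"wz":0.01,"dx":0.014,"dy":0.11,"dz":-0.05,"hand":0},{"wx":0,"wy":0,"wz":0.01,"dx":0.014,"dy":0.12,"dz":-0.06,"hand":0},{"wx":0,"wy":0,"wz":0.008,"dx":0.012,"dy":0.11,"dz":-0.06,"hand":0},{"wx":0,"wy":0,"wz":0,"dx":0,"dy":0,"dz":-0.05,"hand":0},{"wx":0,"wy":0,"wz":0,"dx":0,"dy":0,"dz":0,"hand":0}]'
python3 - <<'E'
from st import *
i,im=look("wrist");cv2.imwrite("pics/w7.png",im[:,:,::-1])
x=[.4947,.2837,-.044]
for d in r.masks_of("wrist","oblong_tin")[:2]: print(d["p"],d["bbox"],fit([(i,d["region"])],box(.04,.062,.105),x,.008,True))
delta([x[0],x[1],.0693],down(x[2]))
E
```

```text
clock: 10.57
tool_pos: [0.4939, 0.2702, 0.155]
eef_rot: [0.723, 0.691, -0.001, 0.001]
contact_force: [-0.8, -1.5, -0.5]
opening: 1.001
finger_force: 0.0
0.92 [95.4, 0.0, 220.3, 41.5] (array([0.49272247, 0.27572473, 0.19263972]), np.float64(2.584792151470277))
0.8 [348.6, 114.7, 498.1, 225.7] (array([0.49272247, 0.27572473, 0.19263972]), np.float64(1.8149817776327242))
p [0.4951 0.2689 0.157 ] d units [-0.002  0.059 -0.351] w units [0.0019 0.0013 0.0018]
```

```bash
python3 -m jog '[{"wx":0.001,"wy":0.001,"wz":0.001,"dx":0,"dy":0.03,"dz":0,"hand":0},{"wx":0.001,"wy":0,"wz":0.001,"dx":0,"dy":0.028,"dz":-0.06,"hand":0},{"wx":0,"wy":0,"wz":0,"dx":0,"dy":0,"dz":-0.12,"hand":0},{"wx":0,"wy":0,"wz":0,"dx":0,"dy":0,"dz":-0.12,"hand":0},{"wx":0,"wy":0,"wz":0,"dx":0,"dy":0,"dz":-0.05,"hand":0}]'
python3 -m jog '[{"wx":0,"wy":0,"wz":0,"dx":0,"dy":0,"dz":0,"hand":0},{"wx":0,"wy":0,"wz":0,"dx":0,"dy":0,"dz":0,"hand":0}]'
```

```text
clock: 11.08
tool_pos: [0.4946, 0.2843, 0.068]
eef_rot: [0.722, 0.692, 0.0, -0.0]
contact_force: [-0.2, -0.1, -0.6]
opening: 1.0
finger_force: 0.0
clock: 11.25
tool_pos: [0.4954, 0.2859, 0.0706]
eef_rot: [0.722, 0.692, 0.002, -0.0]
contact_force: [0.1, 0.2, 0.2]
opening: 0.999
finger_force: 0.0
```

```bash
python3 -m jog '[{"wx":0,"wy":0,"wz":0,"dx":0,"dy":-0.006,"dz":0,"hand":0.5},{"wx":0,"wy":0,"wz":0,"dx":0,"dy":0,"dz":0,"hand":1},{"wx":0,"wy":0,"wz":0,"dx":0,"dy":0,"dz":0,"hand":1},{"wx":0,"wy":0,"wz":0,"dx":0,"dy":0,"dz":0,"hand":1},{"wx":0,"wy":0,"wz":0,"dx":0,"dy":0,"dz":0,"hand":1}]' 35
python3 -m jog '[{"wx":0,"wy":0,"wz":0,"dx":0,"dy":0,"dz":0,"hand":1},{"wx":0,"wy":0,"wz":0,"dx":0,"dy":0,"dz":0,"hand":1},{"wx":0,"wy":0,"wz":0,"dx":0,"dy":0,"dz":0,"hand":1},{"wx":0,"wy":0,"wz":0,"dx":0,"dy":0,"dz":0,"hand":1}]'
python3 -c "
from st import *
p,q=pose(); print(p,q.as_matrix().round(3).tolist())"
```

```text
clock: 11.67
tool_pos: [0.4954, 0.2848, 0.0706]
eef_rot: [0.721, 0.692, 0.002, -0.0]
contact_force: [0.1, 0.3, 0.5]
opening: 0.644
finger_force: 0.0
clock: 12.0
tool_pos: [0.4949, 0.2847, 0.07]
eef_rot: [0.721, 0.693, 0.002, -0.0]
contact_force: [0.4, 0.9, 0.9]
opening: 0.449
finger_force: 34.9
[0.49491997 0.28467804 0.06996484] [[0.041, 0.999, 0.002], [0.999, -0.041, 0.003], [0.003, 0.002, -1.0]]
```

```bash
python3 -m jog '[{"wx":0,"wy":0,"wz":0,"dx":0,"dy":0,"dz":0.04,"hand":1},{"wx":0,"wy":0,"wz":0,"dx":0,"dy":0,"dz":0.08,"hand":1},{"wx":0,"wy":0,"wz":0,"dx":0,"dy":0,"dz":0.12,"hand":1},{"wx":0,"wy":0,"wz":0,"dx":0,"dy":0,"dz":0.15,"hand":1},{"wx":0,"wy":0,"wz":0,"dx":0,"dy":0,"dz":0.15,"hand":1}]'
python3 -m jog '[{"wx":0,"wy":0,"wz":0,"dx":0,"dy":0,"dz":0.15,"hand":1},{"wx":0,"wy":0,"wz":0,"dx":-0.02,"dy":-0.05,"dz":0.1,"hand":1},{"wx":0,"wy":0,"wz":0,"dx":-0.02,"dy":-0.1,"dz":0,"hand":1},{"wx":0,"wy":0,"wz":0,"dx":-0.02,"dy":-0.1,"dz":0,"hand":1},{"wx":0,"wy":0,"wz":0,"dx":0,"dy":0,"dz":0,"hand":1}]'
cat > tgt.py <<'E'
from st import *
from sc import win
def target(dist=.1,p=(.7055,-.178,.137,.376)):
    o,W=win(p); lab=o+dist*W[:,0]; x=-W[:,0]; z=W[:,2]; Rt=np.c_[x,np.cross(z,x),z]
    Rtool=np.c_[Rt[:,1],x,-z]; return lab+Rt@np.array([-.02,0,.062-.036]),Rtool
if __name__=="__main__":
    import sys
    p,R=target(float(sys.argv[1])); print(p.round(4),R.round(3).tolist()); delta(p,R); print(r.get_state()["q"])
E
python3 tgt.py .1
python3 - <<'E'
from st import *
i,im=look("wrist");cv2.imwrite("pics/w8.png",im[:,:,::-1]); np.savez("pics/w8.npz",**i)
p,q=pose(); R=q.as_matrix(); Rt=np.c_[R[:,0],R[:,1],R[:,2]]
# tin box in tool frame: x_tool=62mm, y_tool=40mm, along -z_tool up
B=box(.062,.04,.105); 
for d in r.masks_of("wrist","oblong_tin")[:3]:
    M=d["region"]; print(d["p"],d["bbox"],M.sum())
    e=[]
    X=(B*[1,1,-1]+[0,0,.062]); H=hullmask(i,X@R.T+p); ys,xs=np.nonzero(H>.5); print("pred bbox",xs.min(),ys.min(),xs.max(),ys.max())
for c in("top","scene"):
    i=r.camera_info(c); r.snapshot(c); H=hullmask(i,X@R.T+p); ys,xs=np.nonzero(H>.5); print(c,"pred",xs.min(),ys.min(),xs.max(),ys.max(),[(np.round(d["bbox"]).tolist(),round(d["p"],2)) for d in r.search_frame(c,"oblong_tin")], [(np.round(d["bbox"]).tolist(),round(d["p"],2)) for d in r.search_frame(c,"canister")])
E
```

```text
clock: 12.42
tool_pos: [0.494, 0.2839, 0.2061]
eef_rot: [0.721, 0.693, 0.0, -0.001]
contact_force: [1.5, 0.5, -2.6]
opening: 0.448
finger_force: 34.9
clock: 12.83
tool_pos: [0.479, 0.2152, 0.2674]
eef_rot: [0.723, 0.691, -0.002, 0.002]
contact_force: [-0.8, -1.4, -3.3]
opening: 0.45
finger_force: 34.9
[ 0.5578 -0.1984  0.2041] [[-0.137, 0.921, 0.364], [0.991, 0.127, 0.05], [-0.0, 0.367, -0.93]]
p [0.479  0.2152 0.2674] d units [ 0.315 -1.654 -0.253] w units [ 0.0109 -0.1878  0.0909]
[-0.11046008  0.5810118  -0.6519419   1.81393588  0.44415495  0.89979176
 -1.01309913]
0.83 [370.7, 152.0, 461.0, 237.5] 4469
pred bbox 192 163 307 369
0.8 [196.2, 170.1, 310.4, 372.2] 16264
pred bbox 192 163 307 369
0.8 [76.0, 104.3, 169.6, 158.0] 4103
pred bbox 192 163 307 369
top pred 164 203 195 226 [([160.0, 255.0, 187.0, 280.0], 0.87), ([117.0, 222.0, 142.0, 249.0], 0.65), ([196.0, 159.0, 221.0, 182.0], 0.62)] [([243.0, 220.0, 258.0, 226.0], 0.47)]
scene pred 303 186 331 227 [([344.0, 267.0, 376.0, 301.0], 0.89), ([279.0, 273.0, 301.0, 300.0], 0.89), ([242.0, 249.0, 265.0, 283.0], 0.76), ([336.0, 224.0, 361.0, 253.0], 0.58), ([304.0, 196.0, 332.0, 227.0], 0.57), ([266.0, 197.0, 288.0, 221.0], 0.37)] [([265.0, 196.0, 289.0, 221.0], 0.82)]
```

```bash
python3 -m jog '[{"wx":0.001,"wy":-0.02,"wz":0.01,"dx":-0.006,"dy":-0.08,"dz":0,"hand":1},{"wx":0.001,"wy":-0.02,"wz":0.01,"dx":-0.006,"dy":-0.14,"dz":0,"hand":1},{"wx":0.001,"wy":-0.02,"wz":0.01,"dx":-0.006,"dy":-0.15,"dz":0,"hand":1},{"wx":0.001,"wy":-0.02,"wz":0.01,"dx":-0.006,"dy":-0.15,"dz":0,"hand":1},{"wx":0.001,"wy":-0.02,"wz":0.01,"dx":-0.006,"dy":-0.15,"dz":0,"hand":1}]'
python3 -m jog '[{"wx":0.001,"wy":-0.02,"wz":0.01,"dx":-0.006,"dy":-0.15,"dz":0,"hand":1},{"wx":0.001,"wy":-0.02,"wz":0.01,"dx":-0.006,"dy":-0.15,"dz":0,"hand":1},{"wx":0.001,"wy":-0.02,"wz":0.01,"dx":-0.006,"dy":-0.15,"dz":0,"hand":1},{"wx":0.001,"wy":-0.02,"wz":0.01,"dx":-0.006,"dy":-0.15,"dz":0,"hand":1},{"wx":0,"wy":0,"wz":0,"dx":0,"dy":-0.1,"dz":0,"hand":1}]'
python3 -m jog '[{"wx":0,"wy":0,"wz":0,"dx":0,"dy":0,"dz":0,"hand":1},{"wx":0,"wy":0,"wz":0,"dx":0,"dy":0,"dz":0,"hand":1}]'
python3 tgt.py .2
```

```text
clock: 13.65
tool_pos: [0.4722, 0.054, 0.2675]
eef_rot: [0.681, 0.725, 0.078, 0.066]
contact_force: [1.6, -0.9, -2.8]
opening: 0.457
finger_force: 34.9
clock: 14.07
tool_pos: [0.4635, -0.1243, 0.2663]
eef_rot: [0.646, 0.743, 0.135, 0.117]
contact_force: [0.0, -0.7, -3.1]
opening: 0.448
finger_force: 34.9
clock: 14.23
tool_pos: [0.4664, -0.1223, 0.2672]
eef_rot: [0.646, 0.741, 0.137, 0.117]
contact_force: [0.1, 0.6, -2.4]
opening: 0.45
finger_force: 34.9
[ 0.4657 -0.2111  0.1674] [[-0.137, 0.921, 0.364], [0.991, 0.127, 0.05], [-0.0, 0.367, -0.93]]
p [ 0.4664 -0.1223  0.2672] d units [-0.003 -0.355 -0.399] w units [-0.0008 -0.0075 -0.0002]
[ 0.75894739  0.43757847 -0.72273357  2.22803589  0.71298061  0.28539069
 -0.38689138]
```

```bash
python3 -m jog '[{"wx":0,"wy":-0.003,"wz":0,"dx":0,"dy":-0.07,"dz":-0.08,"hand":1},{"wx":0,"wy":-0.003,"wz":0,"dx":0,"dy":-0.1,"dz":-0.11,"hand":1},{"wx":0,"wy":-0.001,"wz":0,"dx":0,"dy":-0.1,"dz":-0.11,"hand":1},{"wx":0,"wy":0,"wz":0,"dx":0,"dy":-0.08,"dz":-0.1,"hand":1},{"wx":0,"wy":0,"wz":0,"dx":0,"dy":0,"dz":0,"hand":1}]'
python3 tgt.py .1
python3 -m jog '[{"wx":0,"wy":0,"wz":0,"dx":0.06,"dy":0.008,"dz":0.024,"hand":1},{"wx":0,"wy":0,"wz":0,"dx":0.08,"dy":0.011,"dz":0.032,"hand":1},{"wx":0,"wy":0,"wz":0,"dx":0.08,"dy":0.011,"dz":0.032,"hand":1},{"wx":0,"wy":0,"wz":0,"dx":0.06,"dy":0.008,"dz":0.024,"hand":1},{"wx":0,"wy":0,"wz":0,"dx":0,"dy":0,"dz":0,"hand":1}]'
python3 -m jog '[{"wx":0,"wy":0,"wz":0,"dx":0,"dy":0,"dz":0,"hand":1},{"wx":0,"wy":0,"wz":0,"dx":0,"dy":0,"dz":0,"hand":1}]'
python3 tgt.py .1
```

```text
clock: 14.65
tool_pos: [0.4677, -0.186, 0.1951]
eef_rot: [0.643, 0.743, 0.138, 0.121]
contact_force: [0.1, 0.5, -2.1]
opening: 0.449
finger_force: 34.9
[ 0.5578 -0.1984  0.2041] [[-0.137, 0.921, 0.364], [0.991, 0.127, 0.05], [-0.0, 0.367, -0.93]]
p [ 0.4677 -0.186   0.1951] d units [ 0.36  -0.049  0.036] w units [ 0.0013 -0.0032 -0.003 ]
[ 0.71247877  0.57702039 -0.46455294  2.2587846   1.25692407  0.07848103
 -0.74400141]
clock: 15.07
tool_pos: [0.5427, -0.1725, 0.2281]
eef_rot: [0.642, 0.743, 0.143, 0.123]
contact_force: [0.6, 0.8, -1.9]
opening: 0.453
finger_force: 34.9
clock: 15.23
tool_pos: [0.5363, -0.1755, 0.2245]
eef_rot: [0.644, 0.743, 0.139, 0.121]
contact_force: [0.0, 0.1, -3.0]
opening: 0.452
finger_force: 34.9
[ 0.5578 -0.1984  0.2041] [[-0.137, 0.921, 0.364], [0.991, 0.127, 0.05], [-0.0, 0.367, -0.93]]
p [ 0.5363 -0.1755  0.2245] d units [ 0.086 -0.091 -0.082] w units [ 0.0011 -0.0029 -0.0029]
[ 0.82921974  0.64271333 -0.79869157  2.06522923  0.97920372  0.38279645
 -0.5193534 ]
```

```bash
python3 -m jog '[{"wx":0,"wy":-0.001,"wz":-0.001,"dx":0.02,"dy":-0.025,"dz":-0.02,"hand":1},{"wx":0,"wy":-0.001,"wz":-0.001,"dx":0.025,"dy":-0.025,"dz":-0.025,"hand":1},{"wx":0,"wy":-0.001,"wz":0,"dx":0.025,"dy":-0.025,"dz":-0.025,"hand":1},{"wx":0,"wy":0,"wz":0,"dx":0.015,"dy":-0.016,"dz":-0.012,"hand":1},{"wx":0,"wy":0,"wz":0,"dx":0,"dy":0,"dz":0,"hand":1}]'
python3 -m jog '[{"wx":0,"wy":0,"wz":0,"dx":0,"dy":0,"dz":0,"hand":1},{"wx":0,"wy":0,"wz":0,"dx":0,"dy":0,"dz":0,"hand":1},{"wx":0,"wy":0,"wz":0,"dx":0,"dy":0,"dz":0,"hand":1}]'
python3 tgt.py .1
python3 - <<'E'
from st import *
i,im=look("wrist");cv2.imwrite("pics/w9.png",im[:,:,::-1]); np.savez("pics/w9.npz",**i)
p,q=pose(); R=q.as_matrix(); X=box(.062,.04,.105)*[1,1,-1]+[0,0,.062]
H=hullmask(i,X@R.T+p); ys,xs=np.nonzero(H>.5); print("pred bbox",xs.min(),ys.min(),xs.max(),ys.max())
for q in("oblong_tin","scan_window","scanner"):
  for d in r.search_frame("wrist",q)[:3]: print(q,d["p"],d["bbox"])
E
```

```text
clock: 15.65
tool_pos: [0.559, -0.2013, 0.2028]
eef_rot: [0.646, 0.74, 0.14, 0.124]
contact_force: [-0.0, 0.9, -3.3]
opening: 0.451
finger_force: 34.9
clock: 15.9
tool_pos: [0.5587, -0.1991, 0.2045]
eef_rot: [0.645, 0.741, 0.141, 0.124]
contact_force: [-0.6, 0.2, -2.2]
opening: 0.447
finger_force: 34.9
[ 0.5578 -0.1984  0.2041] [[-0.137, 0.921, 0.364], [0.991, 0.127, 0.05], [-0.0, 0.367, -0.93]]
p [ 0.5587 -0.1991  0.2045] d units [-0.003  0.003 -0.001] w units [ 0.0011  0.0012 -0.0002]
[ 0.82919935  0.703739   -0.76904959  2.01018833  1.01426613  0.37763672
 -0.50345011]
pred bbox 193 168 307 374
oblong_tin 0.72 [197.7, 170.5, 307.0, 375.5]
scan_window 0.6 [422.2, 157.6, 512.0, 313.0]
scanner 0.62 [259.7, 70.5, 512.0, 309.9]
```

View pics/w9.png

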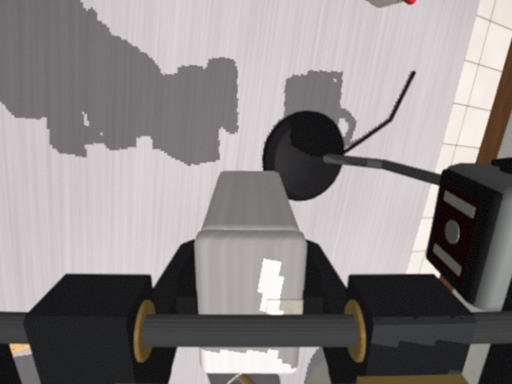

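The tin is held straight in the fingers, and the scanner window shows clearly at the right, lens at (452,232). I'll use this closer view to refine the window pose.

```bash
python3 - <<'E'
from sc import *
from tgt import target
i=dict(np.load("pics/w9.npz")); a=cv2.imread("pics/w9.png").astype(float)
p=np.array([.7055,-.178,.137,.376]); L=np.array([[0,-.025,-.018],[0,-.025,.018],[0,.025,.018],[0,.025,-.018],[0,0,0]])
o,W=win(p); print("pred",proj(i,o+L@W.T).round(1).tolist())
red=cv2.GaussianBlur(a,(0,0),.8); red=((red[:,:,2]-red[:,:,1]>7)&(red[:,:,2]<70)).astype(np.uint8)
red[:,:420]=0; red[:150]=0; red[310:]=0
red=cv2.morphologyEx(red,cv2.MORPH_OPEN,np.ones((2,2)))
n,l,s,_=cv2.connectedComponentsWithStats(red); k=1+np.argmax(s[1:,4]); pts=np.argwhere(l==k)[:,::-1].astype(np.float32)
h=cv2.convexHull(pts)
M=np.zeros((384,512),np.uint8); cv2.fillConvexPoly(M,h.astype(np.int32),1); print("area",M.sum(),"bbox",h.min((0,1)),h.max((0,1)))
g=np.clip(cv2.GaussianBlur(a,(0,0),1)[215:250,438:468].mean(2),0,255); w=(g>75); yy,xx=np.nonzero(w); print("lens",xx.mean()+438,yy.mean()+215)
ap=cv2.approxPolyN(h.astype(np.int32),4,ensure_convex=True)[0] if hasattr(cv2,"approxPolyN") else None; print("quad",ap)
f=lambda q:np.abs(hullmask(i,win(q)[0]+L@win(q)[1].T)-M).sum()/M.sum()
i2=dict(np.load("pics/w2.npz")); c=np.array([(209,205),(327,240),(300,470),(190,417),(253,334)]); px2=(c+.5)/5-.5+[412,95]
f2=lambda q:np.abs(proj(i2,win(q)[0]+L@win(q)[1].T)-px2).mean()
for wt in(0,.05):
    q=minimize(lambda q:f(q)+wt*f2(q),p,method='Nelder-Mead',options=dict(initial_simplex=[p]+[p+d for d in np.diag([.005,.005,.05,.05])],xatol=1e-4,fatol=1e-4)); print(wt,q.x.round(4),q.fun,f2(q.x),f(p)); print(proj(i,win(q.x)[0]+L@win(q.x)[1].T).round(1).tolist(),target(.1,q.x)[0])
E
```

```text
pred [[443.0, 182.3], [482.0, 202.2], [461.4, 285.8], [428.7, 254.5], [452.0, 231.8]]
area 3280 bbox [431. 184.] [482. 285.]
lens 454.96 236.2
quad [[462 288]
 [431 255]
 [445 183]
 [483 203]]
0 [ 0.7072 -0.1785  0.1341  0.3782] 0.02772484756097561 0.5345900907538009 0.09127286585365854
[[444.8, 183.0], [483.7, 202.9], [462.9, 286.1], [430.2, 254.9], [453.6, 232.3]] [ 0.55956241 -0.19843151  0.20377321]
0.05 [ 0.7071 -0.1785  0.1386  0.3797] 0.051345209013282586 0.47698039977784673 0.09127286585365854
[[444.5, 183.2], [483.3, 203.2], [462.8, 286.3], [430.2, 255.0], [453.5, 232.5]] [ 0.55961451 -0.19910478  0.20355603]
```

The prediction agrees with the picture to about 1.5 px, so the tin is within 2 mm of its target. Last check on stillness, then hand in.

```bash
python3 -m jog '[{"wx":0,"wy":0,"wz":0,"dx":0,"dy":0,"dz":0,"hand":1},{"wx":0,"wy":0,"wz":0,"dx":0,"dy":0,"dz":0,"hand":1},{"wx":0,"wy":0,"wz":0,"dx":0,"dy":0,"dz":0,"hand":1},{"wx":0,"wy":0,"wz":0,"dx":0,"dy":0,"dz":0,"hand":1}]'
python3 - <<'E'
from st import *
i,_=look("scene")
H=hullmask(i,cyl(.03,.092)+[.4704,.029,.008]); ys,xs=np.nonzero(H>.5); print("pred",xs.min(),ys.min(),xs.max(),ys.max(),[(d["bbox"],d["p"]) for d in r.search_frame("scene","canister")])
s=r.get_state(); print(np.abs(s["qd"]).max(),s["finger_force"]); print(r.finish_job())
E
```

```text
clock: 16.43
tool_pos: [0.5588, -0.1996, 0.2043]
eef_rot: [0.645, 0.741, 0.141, 0.124]
contact_force: [1.1, 0.5, -3.0]
opening: 0.449
finger_force: 34.9
pred 268 194 285 222 [([266.1, 195.3, 287.6, 219.2], 0.85)]
0.0018598432239887023 34.87886409900966
the job is handed in; nothing more can be done
None
```

I handed the job in at about 16.5 s: the canister stands in its marked compartment, and the oblong tin is held still with its label square to the scanner window, about 10 cm from the glass and within about 2 mm of the target by my measurements.

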